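# Centre the medicine jar on the balance pan and tare

### The arm

A 6-joint arm with a two-finger parallel gripper is mounted at the origin on the work surface. World frame = base frame: x ahead of the robot, y to its left, z up, the work surface at z = 0. Lengths are in m, angles in rad, forces in N, time in s.
With the tool pointing down it reaches from about 0.425 to 0.95 m from the base axis. Payload 3.5 kg.
Tool frame: the origin (TCP) lies between the finger pads; the fingertips stand 17 mm ahead of it and the grasp point (between the pads) lies 2 mm behind it; z points along the fingers, y is the direction in which the jaws open and shut (so a half turn about z gives the same grasp; the last joint's range is limited). The gripper opens to 85 mm and grips with 20 to 120 N. Pads are 22 mm wide; open, the fingers measure 114 mm over their backs; the gripper's body (76 mm by 85 mm) begins 54 mm behind the grasp point. The pads swing forward as they close: fully open they stand 13 mm farther back than shut.
Start: joints at [-1.295, 0.286, 1.577, -0, 1.279, -0.15], TCP at [0.279, -0.615, 0.248] pointing down, gripper open.
Joint ranges: [-2.77, 2.77], [-0.9, 2.22], [0.21, 2.48], [-1.53, 4.67], [0.24, 2.81], [-2.84, 2.84]. Speed limits (rad/s): [2.79, 2.79, 3.14, 3.14, 3.14, 3.14].

### API

Orientations are given as a unit quaternion [x, y, z, w].
In Python, from plant import ctrl gives the robot as it stands.
- The arm moves only by the tool carry_out, never from a script. Its argument "commands" is a list of rows, each an object with "delta_pos": the shift along the tool's x, y, z in m, a list of three; "delta_rot": the turn, a rotation vector about the tool's x, y, z in rad, a list of three; "claw": the opening in per cent of the stroke, from 0 (shut) to 100 (fully open). A call has 1 to 8 rows; each row is the pose to reach, as a shift and turn from the pose measured when the call began, along the tool's axes at that moment; what a row does not reach only later rows make up. A row lasts 1/12 s, in which the tool goes at most 41.7 mm and 7.16 degrees, less where a joint would pass 70% of its speed; a pose out of reach is approached as far as the arm can. A call with a gripper value outside its range is refused whole. The fingers move at their own pace and stop on an object; "force" is the grip in N (left out, the last holds). Time passes only in rows, so rows that repeat a pose let the fingers close. It gives the time, the measured TCP pose, the force and the opening at its end, in the units of the state.
- ctrl.get_state(): the state, without advancing time (a new reading comes with each control period).
- ctrl.read_camera(name): name is "side" or "top"; returns (picture, depth): 384x512x3 uint8, red, green, blue; 384x512 float32, m along the optical axis (not along the pixel's ray), 0 where there is no reading.
- ctrl.camera_info(name): a dict with "fx", "fy", "cx", "cy" (pixels), "rvec" (rotation vector, rad) and "tvec" (3), from world to camera coordinates, as OpenCV has them. Camera axes: x right, y down, z forward; pixel columns grow to the right and rows downward; lengths in m; the calibration is good to about 2 mm. A picture is of the moment at which its call begins. camera_info takes no time and is no camera call.
- ctrl.sign_off(): hands the job in, once; it reports no verdict.
The state is a dict: "time": time; "qpos": joint angles; "dq": joint speeds; "joint_efforts": joint torques, N m; "eef_pos": TCP position; "tcp_rot": TCP orientation; "contact_force": force on the tool from outside, world axes, zero at the start; "wrist_torque": the same for the moment, N m; "opening": opening from 0.0 (shut) to 1.0 (fully open).
Only numpy, scipy, OpenCV 4.12 (cv2) and the standard library are available. Lean on these libraries where they do the work, as an engineer would, in place of code of your own. Each camera call takes 0.05 s, during which the arm holds its last target.

### The job

A small porcelain medicine jar was set down near the edge of the dispensary balance's round pan. Push it with light taps of the fingertips, without picking it up or tipping it, until it stands still and upright in the middle of the pan, its body inside the inner engraved ring all round; then press the oblong tare key fully down and let it spring back. Leave the round power key alone and do not disturb the other things on the table.

Things in the scene. Friction and masses are not known exactly. Their poses are not given: they have to be found in the camera images.
- jar: White porcelain jar on the pan, about 0.2 kg, small-footed, easily tipped. 77 mm tall; foot 38 mm wide, widening within 12 mm to a straight round body 50 mm wide (12 to 46 mm up), then shoulder, 45 mm lid and 17 mm knob. Origin: centre of the foot's underside, z up its axis. Friction on the pan about 0.6; it tips if pushed above its lower third, slides if pushed at the bottom of the straight body
- pan_center (a point): Centre of the top of the balance's round, flat, rimless steel pan: 100 mm wide, 4 mm thick, top 71 mm above the table. Two thin engraved rings about this centre, the inner 64 mm, the outer 93 mm across. The pan does not move. The white top of the balance, 7 mm under the pan's top, is 126 mm (front to back) by 160 mm
- tare_top (a point): Centre of the top of the tare key when up: the oblong grey key (16 mm front to back, 34 mm wide) on the balance's sloping front deck, at the robot's right. About 43 mm above the table, standing 6 mm out of the deck, which slopes down to the front by 0.27 rad; point z points out of the key. It lies about 135 mm in front of the pan's centre, 40 mm right of the middle line
- tare (a joint): Travel of the tare key: 0 up, 0.004 m fully down; a spring (about 1 N to start, 4 N at the bottom) returns it
- power (a joint): Travel of the power key, the round grey key 15 mm wide on the same deck 85 mm to the left of the tare key: 0 up, 0.004 m down, same spring. Not to be pressed
- balance: The balance itself, white and grey, 210 mm front to back and 160 mm wide, stands fast on the table. Origin on the table under its middle; x points to its back, y to its left. The pan's centre lies 45 mm behind the origin
- spare_jar: A second jar just like the first, standing on the table at the left of the balance. Origin at the centre of its underside. Leave alone
- weight: Steel knob weight, 30 mm wide, 50 mm tall, standing at the right of the balance. Origin at the centre of its underside. Leave alone
- scoop: Steel hand scoop, 175 mm long, 50 mm wide, 24 mm tall, lying at the right of the balance, handle towards the robot. Origin on the table where handle and scoop meet. Leave alone
- mortar: Brass mortar, 100 mm wide, 86 mm tall, its pestle in it standing to about 160 mm, at the left. Origin at the centre of its underside. Leave alone
- bottle: Amber glass jar with a white cap, 52 mm wide, 95 mm tall, standing at the right. Origin at the centre of its underside. Leave alone
- stapler: Stapler, 125 mm long, 50 mm tall, near at the left. Origin under its middle. Leave alone
- spatula: Wooden-handled steel spatula, 170 mm long, lying near at the right. Origin on the table beneath it. Leave alone
Things that resemble listed ones, but are neither listed nor needed, are in the scene too. Leave any purple look-alike of the jar alone.

How it is judged:
By the outcome, as a careful person would: the job done as asked, in the order asked, and still so for the second after the job is handed in, with the robot touching nothing.
It also fails if it takes over 45 s, if anything falls off the work surface, if the arm or the gripper's body presses on something with over 40 N, if the wrist force passes 120 N, or if a joint passes its speed limit or range.

## Working session

There is one attempt and no reset: what is moved stays moved. The work goes in short steps, Python scripts to look and compute and a tool call to move; the robot and the scene stay as the last step left them, time stands still between calls to the robot, and variables do not carry over. Pictures are saved under pics/ and viewed, and the job is handed in when it is done.

Besides the shell and the picture viewer there is one more tool, called after "Emit:" by a JSON object that holds its "method" and its "body", one argument or row to a line. carry_out: Moves the arm, as the interface text tells. Its arguments: {"type":"object","properties":{"commands":{"type":"array"},"force":{"type":"number"}},"required":["commands"]}

```bash
mkdir -p pics; ls; cat > h.py <<'E'
import numpy as np, cv2
from scipy.spatial.transform import Rotation as R
from plant import ctrl
def cam(n):
    i=ctrl.camera_info(n); K=np.array([[i['fx'],0,i['cx']],[0,i['fy'],i['cy']],[0,0,1.]])
    return K,R.from_rotvec(np.ravel(i['rvec'])).as_matrix(),np.ravel(i['tvec'])
def ray(n,u,v,z):
    K,Rm,t=cam(n); d=Rm.T@np.linalg.inv(K)@np.array([u,v,1.]); o=-Rm.T@t
    return o+d*(z-o[2])/d[2]
def proj(n,p):
    K,Rm,t=cam(n); q=K@(Rm@np.asarray(p,float)+t); return q[:2]/q[2]
def cloud(n,dep):
    K,Rm,t=cam(n); v,u=np.mgrid[:dep.shape[0],:dep.shape[1]]
    c=np.stack([(u-K[0,2])/K[0,0]*dep,(v-K[1,2])/K[1,1]*dep,dep],-1)
    return (c-t)@Rm
E
python3 - <<'E'
from h import *
for n in ('top','side'):
    p,d=ctrl.read_camera(n); np.savez(f'{n}0.npz',p=p,d=d); cv2.imwrite(f'pics/{n}0.png',p[:,:,::-1])
    K,Rm,t=cam(n); print(n,K[0,0],-Rm.T@t,Rm[2])
print(ctrl.get_state())
E
```

```text
pics
top 346.5300937869804 [0.4394825  0.00787596 0.92368618] [ 0.13370732 -0.01132297 -0.99095618]
side 464.1074075247058 [0.12991256 0.78095372 0.78132447] [ 0.36944826 -0.6843746  -0.62860113]
{'time': 0.1, 'qpos': array([-1.29496902e+00,  2.87136078e-01,  1.57806442e+00, -1.26061367e-06,
        1.27862526e+00, -1.50006891e-01]), 'dq': array([ 0.00095165, -0.00303477, -0.00361041,  0.00041528,  0.00021616,
        0.00042902]), 'joint_efforts': array([-4.80919198e-05, -4.07299018e+01, -2.93700761e+01, -1.79423723e-04,
        3.40937098e-03,  1.17845797e-06]), 'eef_pos': array([ 0.27869297, -0.61414717,  0.24702782]), 'tcp_rot': array([ 9.77418009e-01,  2.11312067e-01, -7.07985331e-05, -1.11430757e-03]), 'contact_force': array([-0.13067699,  0.05003961, -0.54773177]), 'wrist_torque': array([ 0.03246656, -0.01726312,  0.00380107]), 'opening': 1.0009165778136644}
```

View pics/top0.png

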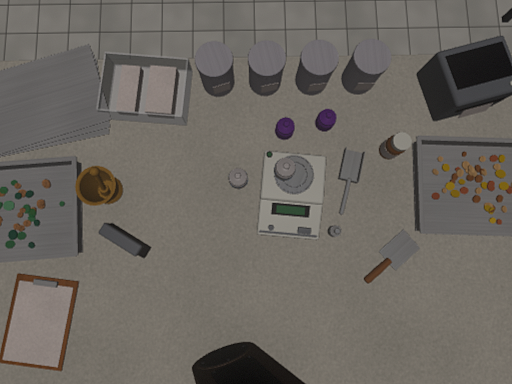

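View pics/side0.png

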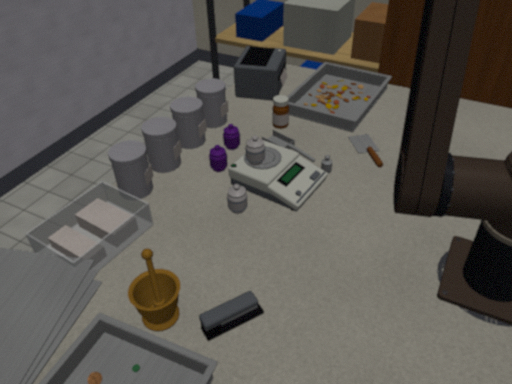

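The top view shows the balance at about (292,195), with the pan at (294,174) and the jar at (285,168) towards the pan's back-left. The tare key is at about (304,231) and the power key at (270,228). The side view shows the jar at (256,150). Next I'll zoom in to measure.

```bash
python3 - <<'E'
from h import *
a=np.load('top0.npz')['p'];b=np.load('side0.npz')['p']
A=cv2.convertScaleAbs(cv2.resize(a[140:245,250:340],None,fx=5.6,fy=5.6,interpolation=cv2.INTER_CUBIC),alpha=1.5)
B=cv2.convertScaleAbs(cv2.resize(b[125:215,220:335],None,fx=6,fy=6,interpolation=cv2.INTER_CUBIC),alpha=1.5)
cv2.imwrite('pics/tz.png',A[:,:,::-1]);cv2.imwrite('pics/sz.png',B[:,:,::-1])
for n in('top','side'):
    d=np.load(n+'0.npz')['d'];P=cloud(n,d);
    box=(P[...,0]>.35)&(P[...,0]<.75)&(abs(P[...,1])<.2)
    z=P[...,2]
    for lo,hi,nm in((.066,.076,'pan'),(.058,.067,'top'),(.09,.125,'jarbody'),(.125,.16,'jarlid')):
        m=box&(z>lo)&(z<hi); Q=P[m]; print(n,nm,m.sum(),Q.min(0).round(3),Q.max(0).round(3),np.median(Q,0).round(4)) if m.sum() else 0
E
```

```text
top pan 972 [ 0.532 -0.2    0.066] [0.75  0.045 0.076] [ 0.587  -0.1152  0.0701]
top top 2218 [ 0.52  -0.2    0.058] [0.75  0.178 0.067] [ 0.589  -0.0872  0.0629]
top jarbody 99 [ 0.577 -0.102  0.09 ] [ 0.622 -0.053  0.123] [ 0.5848 -0.0676  0.1162]
top jarlid 283 [ 0.58  -0.1    0.127] [ 0.624 -0.056  0.149] [ 0.6006 -0.0773  0.1335]
side pan 488 [ 0.528 -0.2    0.066] [0.75  0.197 0.076] [ 0.5773 -0.0936  0.07  ]
side top 1293 [ 0.517 -0.199  0.058] [0.75  0.197 0.067] [ 0.5803 -0.0612  0.0626]
side jarbody 243 [ 0.572 -0.09   0.09 ] [ 0.62  -0.05   0.125] [ 0.5871 -0.0581  0.1086]
side jarlid 168 [ 0.577 -0.102  0.125] [ 0.621 -0.054  0.148] [ 0.5946 -0.0701  0.1329]
```

View pics/tz.png

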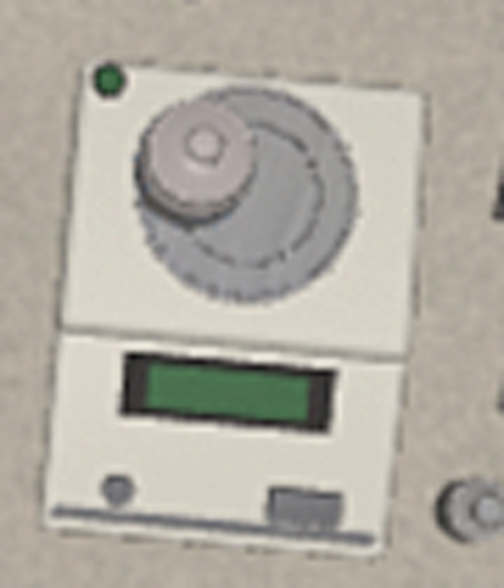

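View pics/sz.png

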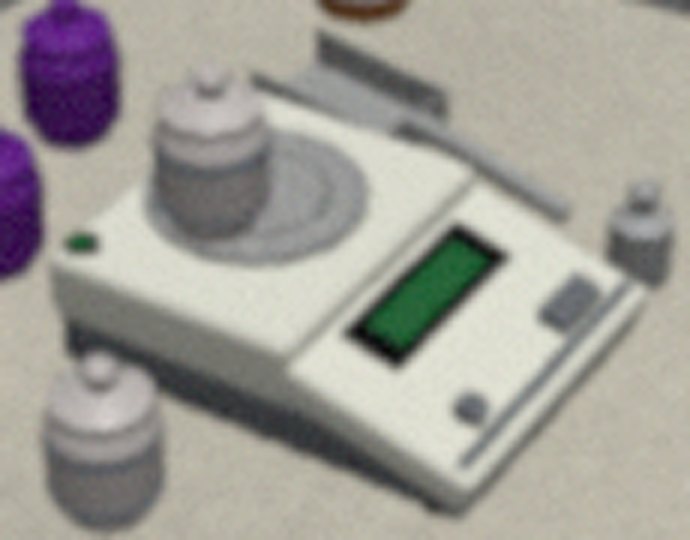

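```bash
cat >> h.py <<'E'
from scipy.optimize import least_squares
def circ(X,r=None):
    c0=X.mean(0)
    f=(lambda p:np.hypot(*(X-p[:2]).T)-(r or p[2]))
    s=least_squares(f,[*c0,r or .05],loss='soft_l1',f_scale=.001); return s.x, np.std(f(s.x))
def jar(n,d):
    P=cloud(n,d);x=P.reshape(-1,3)
    b=(x[:,0]>.5)&(x[:,0]<.7)&(abs(x[:,1]+.1)<.09); x=x[b]
    l=x[(x[:,2]>.095)&(x[:,2]<.114)]  # straight body r=25
    s=least_squares(lambda p:np.hypot(*(l[:,:2]-p).T)-.025,l[:,:2].mean(0),loss='soft_l1',f_scale=.002).x if len(l)>5 else None
    k=x[(x[:,2]>.1395)]
    return s,len(l),k.mean(0),x[:,2].max()
E
python3 - <<'E'
from h import *
for n in('top','side'):
    z=np.load(n+'0.npz');print(n,jar(n,z['d']))
    g=cv2.cvtColor(z['p'],cv2.COLOR_RGB2GRAY)
    # white top mask -> contours
    m=(g>np.percentile(g,0)).astype(np.uint8)
    if n=='top':
        print(g[160:190:3,258:330:3])
        print(g[215:240,262:320:2])
E
```

```text
top (array([ 0.60232443, -0.07838774]), 29, array([ 0.60146291, -0.07760673,  0.14583204]), np.float64(0.14901579897406636))
[[111 118 121 139 138 137 138  96 105 106 106 108 101 104 103 103  81 139
  137 136 137 136 135 119]
 [113 115 130 138 137 139  77 108 109 102  97 108 111  98  89 104 102 104
  138 137 137 137 134 114]
 [112 115 132 138 139 142  84 109 108 125 114 112 106 100 102  72  99  96
  115 137 137 137 130 114]
 [113 108 135 139 139 127  86 112 116 122  96 112 103 104 103 101  82 103
   87 138 138 137 123 114]
 [113  98 136 139 138 130  79 118 113 114 113 115  77 102 102  99  83 102
   90 138 138 138 117 111]
 [111 102 141 139 139 136  51  87 109 110 105  67 104 102 100 101  94 101
   93 141 138 139 113 115]
 [112 100 143 140 139 145  96  61  63  80  52  94 102 102  99 105  91 102
   93 141 138 140 112 112]
 [114  92 142 141 142 141 103 106 100 109 102 102 102 101  98 100 103 102
  102 138 139 139 120 114]
 [115  90 143 140 140 141 133  88 101  97  97 105 103 101  94  94 101  87
  144 139 139 139 113 115]
 [113  90 141 141 141 141 142 122 103 102 103  92  93  81 106 101 
[... 2488 characters left out ...]
1 129 136 140 142 139 130 119 109 107 101
   89  87  81  80  73  77  79  82  88 110 114]
 [117 118 115 113 112  90  92 101 108 112 114 110 116 124 134 141 140 141
  129 126 115 111 100  98  89  80  73  90 113]
 [115 115 113 115 113 117 115 117 114 114 105  98  96 100 111 118 105 116
  122 130 137 140 142 138 129 116 107 122 119]
 [115 113 110 115 115 114 114 113 111 115 112 115 113 116 112 113  93 107
   98 109 118 115 111 116 125 134 139 138 118]
 [115 112 109 113 115 113 115 110 112 114 113 113 111 116 116 113 118 112
  114 118 118 108 101  98 101 113 119 108 105]]
side (array([ 0.59935735, -0.07755911]), 120, array([ 0.59761574, -0.07395046,  0.14500155]), np.float64(0.14834096000458655))
```

```bash
cat >> h.py <<'E'
def pan(n,p):
    g=cv2.cvtColor(p,cv2.COLOR_RGB2GRAY)
    m=(g<122).astype(np.uint8)
    cs,_=cv2.findContours(m,cv2.RETR_CCOMP,cv2.CHAIN_APPROX_NONE)
    out=[]
    for c in cs:
        if len(c)<60 or len(c)>300: continue
        X=np.array([ray(n,u,v,.070)[:2] for u,v in c[:,0]])
        if np.hypot(*(X.mean(0)-[.583,-.09]))<.03: out.append((len(c),*circ(X,.05),*circ(X)))
    return out
def keys(n,p):
    g=cv2.cvtColor(p,cv2.COLOR_RGB2GRAY); m=(g<115).astype(np.uint8)
    return g
E
python3 - <<'E'
from h import *
for n in('top','side'):
    z=np.load(n+'0.npz');
    for o in pan(n,z['p']): print(n,o)
# white top corners from top zoom
c=[ray('top',250+a/5.6-.5+.5/5.6,140+b/5.6-.5+.5/5.6,h) for a,b,h in((85,63,.064),(424,93,.064),(407,356,.064),(62,328,.064),(118,490,.043),(305,507,.043),(246.5,194,.070))]
print(np.round(c,4))
c=[ray('side',220+a/6-.5,125+b/6-.5,.043) for a,b in((571,304),(470,407))];print(np.round(c,4))
E
```

```text
top (114, array([ 0.59632708, -0.10341358,  0.05      ]), np.float64(0.0012425515732857662), array([ 0.5961794 , -0.10362855,  0.04924709]), np.float64(0.00125183816046024))
top (216, array([ 0.59051254, -0.10009872,  0.05      ]), np.float64(0.010414564839182183), array([ 0.58854755, -0.10261032,  0.07870541]), np.float64(0.010148523859545006))Traceback (most recent call last):
  File "<stdin>", line 4, in <module>
  File "h.py", line 35, in pan
    X=np.array([ray(n,u,v,.070)[:2] for u,v in c[:,0]])
                ~~~^^^^^^^^^^^^
  File "h.py", line 8, in ray
    K,Rm,t=cam(n); d=Rm.T@np.linalg.inv(K)@np.array([u,v,1.]); o=-Rm.T@t
           ~~~^^^
  File "h.py", line 5, in cam
    i=ctrl.camera_info(n); K=np.array([[i['fx'],0,i['cx']],[0,i['fy'],i['cy']],[0,0,1.]])
ValueError: time passes only in moves, steps and waits
```

```bash
python3 - <<'E'
s=open('h.py').read()
s=s.replace("def cam(n):\n","import functools\n@functools.lru_cache(None)\ndef cam(n):\n");open('h.py','w').write(s)
E
python3 - <<'E'
from h import *
for n in('side',):
    z=np.load(n+'0.npz');
    for o in pan(n,z['p']): print(n,o)
c=[ray('top',250+a/5.6-.5+.5/5.6,140+b/5.6-.5+.5/5.6,h) for a,b,h in((85,63,.064),(424,93,.064),(407,356,.064),(62,328,.064),(118,490,.043),(305,507,.043),(246.5,194,.070))]
print(np.round(c,4))
c=[ray('side',220+a/6-.5,125+b/6-.5,.043) for a,b in((571,304),(470,407))];print(np.round(c,4))
# side pan bbox center in zoom
c=[ray('side',220+a/6-.5,125+b/6-.5,.071) for a,b in((368,192),(255,264),(325,140))];print(np.round(c,4))
print(ctrl.get_state()['time'])
E
```

```text
side (227, array([ 0.5923567, -0.1018025,  0.05     ]), np.float64(0.018045361219871523), array([ 0.58792008, -0.09420878,  0.07699979]), np.float64(0.017641204740370564))
[[ 0.6583 -0.0337  0.064 ]
 [ 0.6415 -0.1873  0.064 ]
 [ 0.5218 -0.1738  0.064 ]
 [ 0.5374 -0.0203  0.064 ]
 [ 0.4656 -0.0445  0.043 ]
 [ 0.4563 -0.1288  0.043 ]
 [ 0.5954 -0.1041  0.07  ]]
[[ 0.4512 -0.1242  0.043 ]
 [ 0.4623 -0.0413  0.043 ]]
[[ 0.549  -0.1251  0.071 ]
 [ 0.5694 -0.0565  0.071 ]
 [ 0.5836 -0.153   0.071 ]]
0.1
```

```bash
cat >> h.py <<'E'
def rows(tp,Rt,per=.040,deg=7.):
    s=ctrl.get_state(); R0=R.from_quat(s['tcp_rot']); p0=s['eef_pos']
    dp=R0.inv().apply(np.asarray(tp)-p0); dr=(R0.inv()*R.from_matrix(Rt)).as_rotvec()
    n=max(np.linalg.norm(dp)/per,np.degrees(np.linalg.norm(dr))/deg)
    print('t',round(s['time'],2),'at',p0.round(4),'F',s['contact_force'].round(2),'open',round(s['opening'],3)); print('total dpos',dp.round(4).tolist(),'drot',dr.round(4).tolist(),'rows',round(n,1))
PAN=np.array([.594,-.102]); JAR=np.array([.6005,-.078])
def pushpose(jar,p,gap,z=.080,al=.15):
    p=np.array([*p,0.]);p/=np.linalg.norm(p)
    zt=np.sin(al)*p-[0,0,np.cos(al)]; xt=-np.cos(al)*p-[0,0,np.sin(al)]; yt=np.cross(zt,xt)
    c=np.array([*jar,z])-p*(.025+gap)
    return c+.011*xt-.017*zt, np.stack([xt,yt,zt],1)
E
python3 - <<'E'
from h import *
tp,Rt=pushpose(JAR,PAN-JAR,.015); print(tp,Rt.round(3)); rows(tp+[0,0,.1],Rt)
E
```

```text
[ 0.61446401 -0.02644057  0.09516529] [[ 0.258  0.965 -0.039]
 [ 0.954 -0.261 -0.144]
 [-0.149  0.    -0.989]]
t 0.1 at [ 0.2787 -0.6141  0.247 ] F [-0.13  0.05 -0.55] open 1.001
total dpos [0.5485, -0.3964, 0.0529] drot [-0.0679, -0.1415, -0.8786] rows 17.0
```

Emit:
{"method": "carry_out", "body": {
  "commands": [
    {"delta_pos":[0.032,-0.023,0],"delta_rot":[-0.004,-0.008,-0.052],"claw":0},
    {"delta_pos":[0.064,-0.047,0],"delta_rot":[-0.008,-0.016,-0.104],"claw":0},
    {"delta_pos":[0.097,-0.07,0],"delta_rot":[-0.012,-0.025,-0.155],"claw":0},
    {"delta_pos":[0.129,-0.093,0],"delta_rot":[-0.016,-0.033,-0.207],"claw":0},
    {"delta_pos":[0.161,-0.117,0],"delta_rot":[-0.02,-0.041,-0.258],"claw":0},
    {"delta_pos":[0.193,-0.14,0],"delta_rot":[-0.024,-0.05,-0.31],"claw":0},
    {"delta_pos":[0.226,-0.163,0],"delta_rot":[-0.028,-0.058,-0.362],"claw":0},
    {"delta_pos":[0.258,-0.186,0],"delta_rot":[-0.032,-0.066,-0.413],"claw":0}
  ],
  "force": 20
}}

```text
time: 0.77
eef_pos: [0.4372, -0.3362, 0.2471]
tcp_rot: [0.912, 0.408, -0.029, 0.021]
contact_force: [-0.2, -1.0, 0.5]
opening: -0.003
```

```bash
python3 - <<'E'
from h import *
tp,Rt=pushpose(JAR,PAN-JAR,.015); rows(tp+[0,0,.1],Rt);print(ctrl.get_state()['qpos'])
E
```

```text
t 0.77 at [ 0.4372 -0.3362  0.2471] F [-0.23 -1.02  0.5 ] open -0.003
total dpos [0.3518, -0.0749, 0.0264] drot [-0.036, -0.0753, -0.4634] rows 9.0
[-0.81029687  0.01112318  1.88866194 -0.07262663  1.22172047 -0.0566425 ]
```

Emit:
{"method": "carry_out", "body": {
  "commands": [
    {"delta_pos":[0.039,-0.008,0],"delta_rot":[-0.004,-0.008,-0.05],"claw":0},
    {"delta_pos":[0.078,-0.017,0],"delta_rot":[-0.008,-0.016,-0.1],"claw":0},
    {"delta_pos":[0.117,-0.025,0],"delta_rot":[-0.012,-0.024,-0.15],"claw":0},
    {"delta_pos":[0.156,-0.033,0.005],"delta_rot":[-0.016,-0.032,-0.2],"claw":0},
    {"delta_pos":[0.195,-0.042,0.01],"delta_rot":[-0.02,-0.04,-0.25],"claw":0},
    {"delta_pos":[0.234,-0.05,0.015],"delta_rot":[-0.024,-0.05,-0.3],"claw":0},
    {"delta_pos":[0.273,-0.058,0.02],"delta_rot":[-0.028,-0.058,-0.36],"claw":0},
    {"delta_pos":[0.312,-0.067,0.024],"delta_rot":[-0.032,-0.067,-0.41],"claw":0}
  ]
}}

```text
time: 1.43
eef_pos: [0.5942, -0.0591, 0.1994]
tcp_rot: [0.807, 0.586, -0.057, 0.043]
contact_force: [1.3, -0.6, 0.1]
opening: -0.001
```

```bash
python3 - <<'E'
from h import *
tp,Rt=pushpose(JAR,PAN-JAR,.015); rows(tp+[0,0,.1],Rt)
E
```

```text
t 1.43 at [ 0.5942 -0.0591  0.1994] F [ 1.27 -0.6   0.13] open -0.001
total dpos [0.0376, 0.0091, -0.0011] drot [-0.0048, -0.0077, -0.0504] rows 1.0
```

Emit:
{"method": "carry_out", "body": {
  "commands": [
    {"delta_pos":[0.037,0.009,-0.001],"delta_rot":[-0.005,-0.008,-0.05],"claw":0},
    {"delta_pos":[0.0376,0.009,-0.001],"delta_rot":[-0.005,-0.008,-0.05],"claw":0},
    {"delta_pos":[0.0376,0.009,-0.001],"delta_rot":[-0.005,-0.008,-0.05],"claw":0}
  ]
}}

```text
time: 1.68
eef_pos: [0.6144, -0.0241, 0.1936]
tcp_rot: [0.791, 0.607, -0.06, 0.045]
contact_force: [-0.9, -1.3, -0.3]
opening: -0.002
```

```bash
python3 - <<'E'
from h import *
tp,Rt=pushpose(JAR,PAN-JAR,.015); rows(tp,Rt)
for n in('top','side'):
    p,d=ctrl.read_camera(n); np.savez(f'{n}1.npz',p=p,d=d)
    c=p[100:260,220:360] if n=='top' else p[80:230,180:380]
    cv2.imwrite(f'pics/{n}1.png',cv2.convertScaleAbs(cv2.resize(c,None,fx=3.8,fy=3.8 if n=="top" else 4,interpolation=cv2.INTER_CUBIC),alpha=1.5)[:,:,::-1])
    K,Rm,t=cam(n)
    P=cloud(n,d).reshape(-1,3); q=ctrl.get_state()['eef_pos']
    b=(np.hypot(P[:,0]-q[0],P[:,1]-q[1])<.06)&(P[:,2]>.15)&(P[:,2]<.26); print(n,b.sum(),P[b].min(0).round(4))
E
```

```text
t 1.68 at [ 0.6144 -0.0241  0.1936] F [-0.87 -1.26 -0.26] open -0.002
total dpos [0.0126, 0.0009, 0.0977] drot [-0.0017, 0.0007, 0.0038] rows 2.5Traceback (most recent call last):
  File "<stdin>", line 9, in <module>
    return umr_minimum(a, axis, None, out, keepdims, initial, where)
ValueError: zero-size array to reduction operation minimum which has no identity
```

```bash
cat >> h.py <<'E'
def sidepic(name):
    p,d=ctrl.read_camera('side'); c=p[80:220,190:370]
    cv2.imwrite(f'pics/{name}.png',cv2.convertScaleAbs(cv2.resize(c,None,fx=4,fy=4,interpolation=cv2.INTER_CUBIC),alpha=1.5)[:,:,::-1]); return p,d
E
python3 - <<'E'
from h import *
tp,Rt=pushpose(JAR,PAN-JAR,.015); rows(tp,Rt)
p,d=sidepic('s2'); s=ctrl.get_state();q=s['eef_pos'];Rm=R.from_quat(s['tcp_rot'])
P=cloud('side',d).reshape(-1,3); L=Rm.inv().apply(P-q)
b=(np.abs(L[:,0])<.03)&(np.abs(L[:,1])<.04)&(L[:,2]>-.03)&(L[:,2]<.05); L=L[b]
for lo in np.arange(-.03,.03,.005):
    k=L[(L[:,2]>=lo)&(L[:,2]<lo+.005)]
    if len(k): print(round(lo,3),len(k),k[:,:2].min(0).round(4),k[:,:2].max(0).round(4))
E
```

```text
t 1.73 at [ 0.6141 -0.0256  0.1942] F [-0.14  0.09  0.39] open 0.001
total dpos [0.0141, 0.0007, 0.098] drot [-0.0013, 0.0009, 0.0016] rows 2.5
-0.03 23 [-0.0081 -0.0311] [0.0148 0.0216]
-0.025 12 [ 0.0066 -0.0166] [0.0136 0.0043]
-0.02 15 [ 0.0038 -0.0158] [0.0129 0.0058]
-0.015 14 [ 0.0002 -0.0155] [0.0123 0.0105]
-0.01 23 [-0.0068 -0.017 ] [0.0132 0.01  ]
-0.005 18 [-0.0066 -0.0176] [0.0128 0.0114]
0.0 21 [-0.0036 -0.0177] [0.012  0.0109]
0.005 16 [-0.0064 -0.0168] [0.0119 0.0098]
0.01 12 [-0.0017 -0.014 ] [0.0126 0.0044]
0.015 3 [ 0.     -0.0085] [ 0.0084 -0.0064]
```

View pics/s2.png

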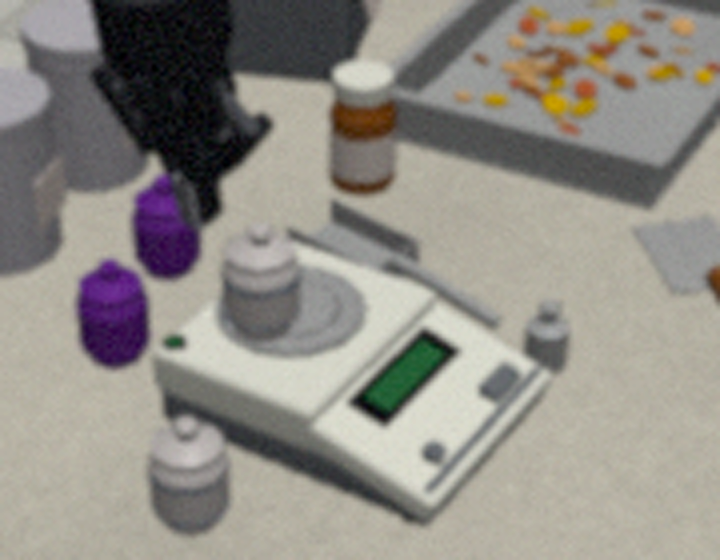

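The side view shows the closed fingertips at (205,215), hovering left of and behind the jar at (262,285). The measured finger section, about ±12 mm wide with the tip at +17 mm, agrees with the description. I'll lower beside the jar.

Emit:
{"method": "carry_out", "body": {
  "commands": [
    {"delta_pos":[0.003,0.0,0.02],"delta_rot":[0,0,0],"claw":0},
    {"delta_pos":[0.006,0.0,0.04],"delta_rot":[0,0,0],"claw":0},
    {"delta_pos":[0.009,0.0,0.06],"delta_rot":[0,0,0],"claw":0},
    {"delta_pos":[0.012,0.0,0.08],"delta_rot":[0,0,0],"claw":0},
    {"delta_pos":[0.0135,0.0005,0.092],"delta_rot":[0,0,0],"claw":0},
    {"delta_pos":[0.014,0.0005,0.098],"delta_rot":[0,0,0],"claw":0},
    {"delta_pos":[0.014,0.0005,0.098],"delta_rot":[0,0,0],"claw":0},
    {"delta_pos":[0.014,0.0005,0.098],"delta_rot":[0,0,0],"claw":0}
  ]
}}

```text
time: 2.45
eef_pos: [0.6145, -0.0283, 0.0963]
tcp_rot: [0.792, 0.605, -0.06, 0.046]
contact_force: [0.9, -0.7, 0.6]
opening: -0.003
```

```bash
python3 - <<'E'
from h import *
p,d=sidepic('s3'); print(jar('side',d))
tp,Rt=pushpose(JAR,PAN-JAR,.015); rows(tp,Rt)
tp,Rt=pushpose(PAN,PAN-JAR,0); rows(tp,Rt)
E
```

```text
(array([ 0.58461527, -0.03553656]), 142, array([ 0.61409007, -0.02611697,  0.27455344]), np.float64(0.41645638074577696))
t 2.5 at [ 0.615  -0.0281  0.097 ] F [-0.36  1.23  0.27] open 0.002
total dpos [0.0017, -0.001, 0.0016] drot [0.0014, 0.0006, -0.0012] rows 0.1
t 2.5 at [ 0.615  -0.0281  0.097 ] F [-0.36  1.23  0.27] open 0.002
total dpos [-0.0377, -0.0009, 0.0076] drot [0.0014, 0.0006, -0.0012] rows 1.0
```

View pics/s3.png

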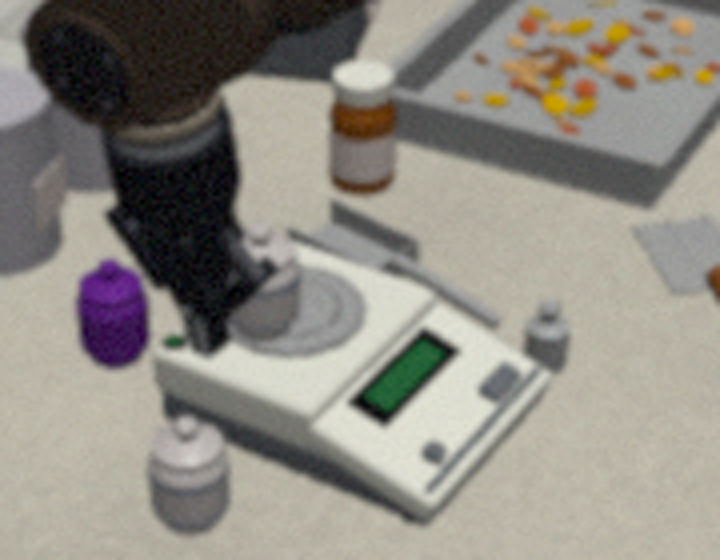

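The fingertips at (205,345) stand left of the jar (270,290), low and clear of the pan. I'll push slowly.

Emit:
{"method": "carry_out", "body": {
  "commands": [
    {"delta_pos":[-0.005,-0.001,0.002],"delta_rot":[0,0,0],"claw":0},
    {"delta_pos":[-0.009,-0.001,0.003],"delta_rot":[0,0,0],"claw":0},
    {"delta_pos":[-0.012,-0.001,0.0035],"delta_rot":[0,0,0],"claw":0},
    {"delta_pos":[-0.014,-0.001,0.004],"delta_rot":[0,0,0],"claw":0},
    {"delta_pos":[-0.016,-0.001,0.0043],"delta_rot":[0,0,0],"claw":0},
    {"delta_pos":[-0.018,-0.001,0.0046],"delta_rot":[0,0,0],"claw":0},
    {"delta_pos":[-0.02,-0.001,0.005],"delta_rot":[0,0,0],"claw":0},
    {"delta_pos":[-0.022,-0.001,0.0053],"delta_rot":[0,0,0],"claw":0}
  ]
}}

```text
time: 3.17
eef_pos: [0.6082, -0.0496, 0.0952]
tcp_rot: [0.792, 0.606, -0.059, 0.046]
contact_force: [0.4, 2.0, 0.7]
opening: -0.0
```

```bash
python3 - <<'E'
from h import *
p,d=sidepic('s4')
tp,Rt=pushpose(PAN,PAN-JAR,0); rows(tp,Rt)
E
```

```text
t 3.22 at [ 0.6081 -0.05    0.0951] F [0.6  1.08 0.3 ] open 0.005
total dpos [-0.0153, 0.0, 0.0023] drot [0.0014, 0.0008, -0.0012] rows 0.4
```

View pics/s4.png

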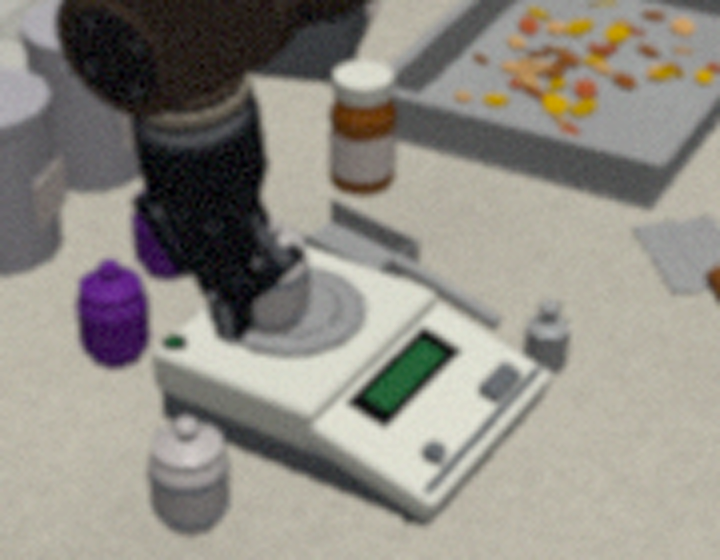

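The jar (280,285) is sliding upright with the fingertips at (235,325). I'll carry on, stop slightly short and back off to measure.

Emit:
{"method": "carry_out", "body": {
  "commands": [
    {"delta_pos":[-0.002,0,0.0],"delta_rot":[0,0,0],"claw":0},
    {"delta_pos":[-0.004,0,0.001],"delta_rot":[0,0,0],"claw":0},
    {"delta_pos":[-0.006,0,0.001],"delta_rot":[0,0,0],"claw":0},
    {"delta_pos":[-0.008,0,0.001],"delta_rot":[0,0,0],"claw":0},
    {"delta_pos":[-0.01,0,0.0015],"delta_rot":[0,0,0],"claw":0},
    {"delta_pos":[-0.012,0,0.002],"delta_rot":[0,0,0],"claw":0},
    {"delta_pos":[-0.013,0,0.002],"delta_rot":[0,0,0],"claw":0},
    {"delta_pos":[-0.013,0,0.002],"delta_rot":[0,0,0],"claw":0}
  ]
}}

```text
time: 3.88
eef_pos: [0.6044, -0.063, 0.095]
tcp_rot: [0.792, 0.605, -0.06, 0.046]
contact_force: [-0.1, 1.2, -0.3]
opening: -0.001
```

Emit:
{"method": "carry_out", "body": {
  "commands": [
    {"delta_pos":[0.008,0,-0.001],"delta_rot":[0,0,0],"claw":0},
    {"delta_pos":[0.025,0,-0.004],"delta_rot":[0,0,0],"claw":0},
    {"delta_pos":[0.035,0,-0.02],"delta_rot":[0,0,0],"claw":0},
    {"delta_pos":[0.045,0,-0.05],"delta_rot":[0,0,0],"claw":0},
    {"delta_pos":[0.055,0,-0.085],"delta_rot":[0,0,0],"claw":0},
    {"delta_pos":[0.085,0,-0.1],"delta_rot":[0,0,0],"claw":0},
    {"delta_pos":[0.12,0,-0.1],"delta_rot":[0,0,0],"claw":0},
    {"delta_pos":[0.12,0,-0.1],"delta_rot":[0,0,0],"claw":0}
  ]
}}

```text
time: 4.55
eef_pos: [0.6409, 0.0713, 0.1773]
tcp_rot: [0.791, 0.607, -0.057, 0.047]
contact_force: [-1.3, -0.2, -0.8]
opening: 0.001
```

```bash
python3 - <<'E'
from h import *
p,d=sidepic('s5'); print(jar('side',d)); s=ctrl.get_state(); print(s['time'],s['eef_pos'])
p,d=ctrl.read_camera('top'); print(pan('top',p),jar('top',d)); np.savez('t5.npz',p=p,d=d)
cv2.imwrite('pics/t5.png',cv2.convertScaleAbs(cv2.resize(p[130:240,230:350],None,fx=5,fy=5,interpolation=cv2.INTER_CUBIC),alpha=1.5)[:,:,::-1])
E
```

```text
(array([ 0.59419673, -0.10024028]), 115, array([ 0.59226498, -0.09639422,  0.14501353]), np.float64(0.14879144519362586))
4.6 [0.63989982 0.06901943 0.17619792]
[(121, array([ 0.63318706, -0.10847933,  0.05      ]), np.float64(0.010504748312244992), array([ 0.60355392, -0.10536218,  0.02890709]), np.float64(0.005598252014523827))] (array([ 0.59723974, -0.10109808]), 31, array([ 0.59633358, -0.10033602,  0.14594968]), np.float64(0.1495076190544578))
```

View pics/s5.png

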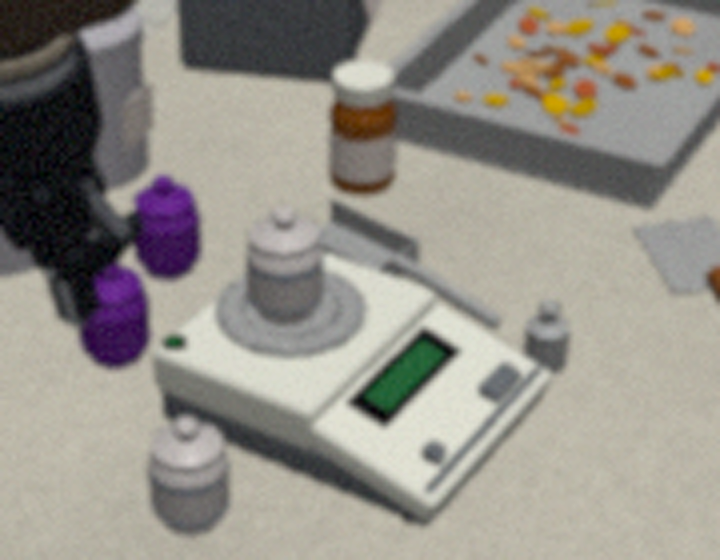

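View pics/t5.png

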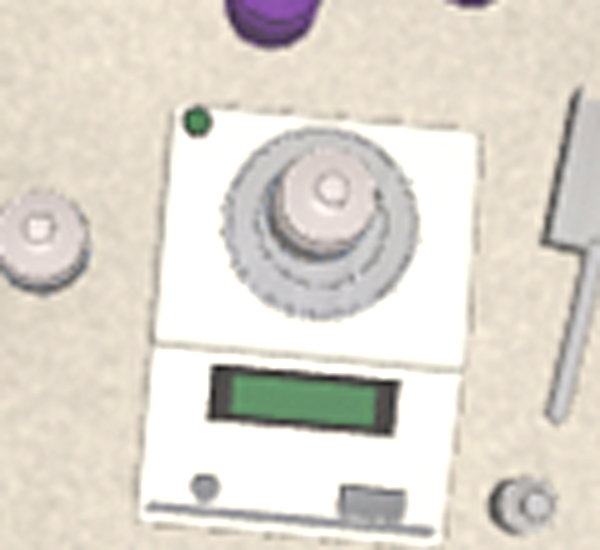

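The jar now stands upright near the middle: jar (285,265) on the pan (291,308) in the side view, and knob (333,187) over the pan (320,223) in the top view. The outline of the pan is now fully visible, so I'll refit it.

```bash
cat >> h.py <<'E'
def pan2(p,th=118,g0=None):
    g=cv2.cvtColor(p,cv2.COLOR_RGB2GRAY).astype(float)
    c0=proj('top',[.596,-.103,.0705]); X=[]
    # radial scan for white->pan crossing, from outside in
    for a in np.radians(np.arange(0,360,3)):
        d=np.array([np.cos(a),np.sin(a)]); r=np.arange(26,12,-.1)
        q=c0+d*r[:,None]
        v=cv2.remap(g.astype(np.float32),q[:,0].astype(np.float32)[None],q[:,1].astype(np.float32)[None],cv2.INTER_LINEAR)[0]
        i0=np.argmax(v>130); 
        k=np.nonzero(v[i0:]<th)[0]
        if v[i0]>130 and len(k): X.append(ray('top',*q[i0+k[0]],.0705)[:2])
    X=np.array(X); return len(X),circ(X),circ(X,.05)
E
python3 - <<'E'
from h import *
for f in('t5.npz','top0.npz'): print(pan2(np.load(f)['p']))
E
```

```text
(94, (array([ 0.59649048, -0.10482793,  0.04594681]), np.float64(0.006540177863875346)), (array([ 0.59396294, -0.10397001,  0.05      ]), np.float64(0.006979150921283906)))
(112, (array([ 0.59621736, -0.10344292,  0.05015415]), np.float64(0.0011105392629325826)), (array([ 0.59614573, -0.10351175,  0.05      ]), np.float64(0.0011249771787806362)))
```

```bash
python3 - <<'E'
from h import *
p=np.load('t5.npz')['p']; p0=np.load('top0.npz')['p']
g=cv2.cvtColor(p,cv2.COLOR_RGB2GRAY); print(g[174,255:330:2]); print(np.median(g[190:200,265:320]))
for th in(130,140,150):
    n=(np.array(g)).astype(np.uint8)
    X=[]
    c0=proj('top',[.596,-.103,.0705])
    for a in np.radians(np.arange(0,360,3)):
        d=np.array([np.cos(a),np.sin(a)]); r=np.arange(15,24,.1); q=(c0+d*r[:,None]).astype(np.float32)
        v=cv2.remap(g.astype(np.float32),q[None,:,0],q[None,:,1],cv2.INTER_LINEAR)[0]
        k=np.nonzero(v>th)[0]
        if len(k) and k[0]>0: X.append(ray('top',*q[k[0]],.0705)[:2])
    X=np.array(X); print(th,len(X),circ(X))
# side image with jar / ring overlay
im=cv2.imread('pics/s5.png')
E
```

```text
[149 145 148 131 169 183 181 182 182 181 122 136 139 106 101  87 110 153
 148 150 149 149 148 151 119 141 114 133 135 125 182 180 180 180 179 137
 151 150]
183.0
130 5 (array([ 0.61092845, -0.10888701,  0.0257778 ]), np.float64(0.00019617363757636863))
140 120 (array([ 0.59578485, -0.10414118,  0.04897447]), np.float64(0.0004752493889657256))
150 120 (array([ 0.59579935, -0.10410597,  0.04965635]), np.float64(0.0004461111011908999))
```

```bash
python3 - <<'E'
from h import *
p,d=sidepic('s6'); np.savez('s6.npz',p=p,d=d); g=cv2.cvtColor(p,cv2.COLOR_RGB2GRAY)
for th in (135,145,155):
    X=[];U=[]
    for a in np.radians(np.arange(0,360,3)):
        e=[np.cos(a),np.sin(a)]
        q=np.array([proj('side',[.593+e[0]*r,-.101+e[1]*r,.0705]) for r in np.arange(.042,.060,.0003)]).astype(np.float32)
        v=cv2.remap(g.astype(np.float32),q[None,:,0],q[None,:,1],cv2.INTER_LINEAR)[0]
        k=np.nonzero(v>th)[0]
        if len(k) and k[0]>0: X.append(ray('side',*q[k[0]],.0705)[:2])
    print(th,len(X),circ(np.array(X)) if len(X)>10 else '')
print(jar('side',d))
E
```

```text
135 84 (array([ 0.59124007, -0.10073148,  0.05317821]), np.float64(0.0013160142915836755))
145 24 (array([ 0.59064248, -0.10017293,  0.05620845]), np.float64(0.0010103112676379238))
155 0 
(array([ 0.5939773 , -0.10012196]), 114, array([ 0.59248225, -0.09680227,  0.14471736]), np.float64(0.1482678436840035))
```

```bash
cat >> h.py <<'E'
def tare(h,c=(.4545,-.127,.043)):
    xb=np.array([.994,-.109,0]);xb/=np.linalg.norm(xb);yb=np.array([-xb[1],xb[0],0])
    zt=np.sin(.27)*xb-[0,0,np.cos(.27)]; yt=-yb; xt=np.cross(yt,zt)
    return np.array(c)-zt*(.017+h), np.stack([xt,yt,zt],1)
E
python3 - <<'E'
from h import *
tp,Rt=tare(.06); print(tp); rows(tp,Rt); rows(tp+[0,0,.04],Rt); print(ctrl.get_state()['qpos'])
E
```

```text
[ 0.43408406 -0.12476123  0.11721036]
t 4.7 at [0.6391 0.0665 0.1753] F [ 0.15 -0.36 -0.58] open -0.002
total dpos [-0.2266, -0.148, 0.0935] drot [-0.0836, 0.3484, 1.4223] rows 12.0
t 4.7 at [0.6391 0.0665 0.1753] F [ 0.15 -0.36 -0.58] open -0.002
total dpos [-0.2327, -0.148, 0.0539] drot [-0.0836, 0.3484, 1.4223] rows 12.0
[-6.69713693e-04  3.12338604e-01  1.68754757e+00 -1.58635087e-01
  1.18562792e+00  3.26590649e-01]
```

Emit:
{"method": "carry_out", "body": {
  "commands": [
    {"delta_pos":[-0.019,-0.012,-0.005],"delta_rot":[-0.007,0.029,0.118],"claw":0},
    {"delta_pos":[-0.039,-0.025,-0.008],"delta_rot":[-0.014,0.058,0.236],"claw":0},
    {"delta_pos":[-0.058,-0.037,-0.008],"delta_rot":[-0.021,0.087,0.355],"claw":0},
    {"delta_pos":[-0.078,-0.049,-0.005],"delta_rot":[-0.028,0.116,0.474],"claw":0},
    {"delta_pos":[-0.097,-0.062,0.0],"delta_rot":[-0.035,0.145,0.592],"claw":0},
    {"delta_pos":[-0.116,-0.074,0.01],"delta_rot":[-0.042,0.174,0.711],"claw":0},
    {"delta_pos":[-0.136,-0.086,0.02],"delta_rot":[-0.049,0.203,0.829],"claw":0},
    {"delta_pos":[-0.155,-0.099,0.03],"delta_rot":[-0.056,0.232,0.947],"claw":0}
  ]
}}

```text
time: 5.37
eef_pos: [0.501, -0.0618, 0.1688]
tcp_rot: [0.981, 0.178, 0.073, 0.022]
contact_force: [-0.2, -1.1, -0.2]
opening: -0.003
```

```bash
python3 - <<'E'
from h import *
tp,Rt=tare(.06); rows(tp+[0,0,.03],Rt); print(ctrl.get_state()['qpos'])
E
```

```text
t 5.37 at [ 0.501  -0.0618  0.1688] F [-0.16 -1.07 -0.16] open -0.003
total dpos [-0.0871, 0.0342, 0.0123] drot [-0.0261, 0.1151, 0.4681] rows 4.0
[-0.33978173 -0.08937336  2.14124075  0.04154677  0.94080276  0.84980577]
```

Emit:
{"method": "carry_out", "body": {
  "commands": [
    {"delta_pos":[-0.022,0.0085,0.003],"delta_rot":[-0.0065,0.029,0.117],"claw":0},
    {"delta_pos":[-0.044,0.017,0.006],"delta_rot":[-0.013,0.058,0.234],"claw":0},
    {"delta_pos":[-0.065,0.026,0.009],"delta_rot":[-0.02,0.087,0.351],"claw":0},
    {"delta_pos":[-0.087,0.034,0.012],"delta_rot":[-0.026,0.115,0.468],"claw":0},
    {"delta_pos":[-0.087,0.034,0.012],"delta_rot":[-0.026,0.115,0.468],"claw":0},
    {"delta_pos":[-0.087,0.034,0.012],"delta_rot":[-0.026,0.115,0.468],"claw":0}
  ]
}}

```text
time: 5.87
eef_pos: [0.4325, -0.1256, 0.1468]
tcp_rot: [0.989, -0.056, 0.134, 0.007]
contact_force: [0.5, -0.6, 0.6]
opening: 0.002
```

```bash
python3 - <<'E'
from h import *
tp,Rt=tare(.015); rows(tp,Rt); print(ctrl.get_state()['qpos'])
p,d=sidepic('s7')
E
```

```text
t 5.87 at [ 0.4325 -0.1256  0.1468] F [ 0.47 -0.64  0.6 ] open 0.002
total dpos [-0.0064, -0.001, 0.0739] drot [0.0007, 0.0014, -0.003] rows 1.9
[-0.57133284 -0.2575268   2.33924833  0.16095839  0.82444083  1.01631363]
```

View pics/s7.png

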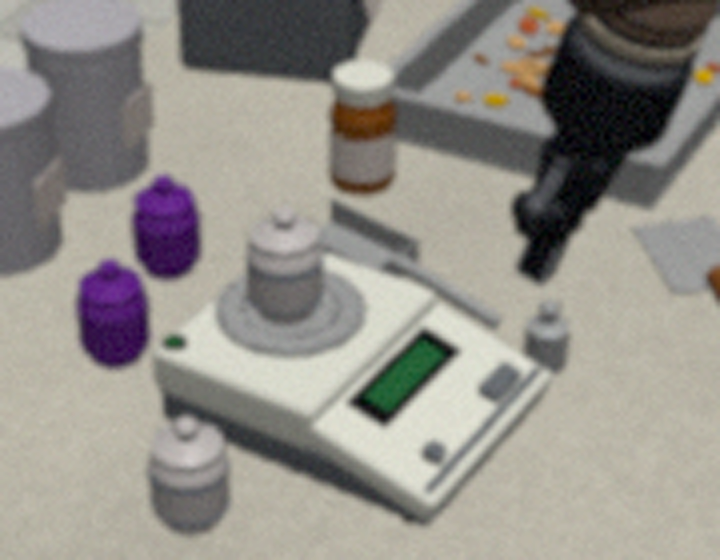

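The fingertips at (535,270) hover above the tare key (500,380), and the jar still stands in the middle. I'll lower along the key's normal.

Emit:
{"method": "carry_out", "body": {
  "commands": [
    {"delta_pos":[-0.002,0,0.02],"delta_rot":[0,0,0],"claw":0},
    {"delta_pos":[-0.004,0,0.04],"delta_rot":[0,0,0],"claw":0},
    {"delta_pos":[-0.006,-0.001,0.06],"delta_rot":[0,0,0],"claw":0},
    {"delta_pos":[-0.0065,-0.001,0.072],"delta_rot":[0,0,0],"claw":0},
    {"delta_pos":[-0.0065,-0.001,0.074],"delta_rot":[0,0,0],"claw":0},
    {"delta_pos":[-0.0065,-0.001,0.074],"delta_rot":[0,0,0],"claw":0}
  ]
}}

```text
time: 6.42
eef_pos: [0.4475, -0.1255, 0.0741]
tcp_rot: [0.99, -0.054, 0.134, 0.007]
contact_force: [-0.4, -0.2, -0.0]
opening: 0.002
```

```bash
python3 - <<'E'
from h import *
tp,Rt=tare(0); rows(tp,Rt)
p,d=sidepic('s8'); print(proj('side',tare(.015)[0]+.017*tare(0)[1][:,2]))
E
```

```text
t 6.42 at [ 0.4475 -0.1255  0.0741] F [-0.39 -0.23 -0.04] open 0.002
total dpos [-0.0014, 0.0008, 0.0148] drot [-0.0002, 0.0017, 0.0003] rows 0.4
[315.59964083 170.28731942]
```

View pics/s8.png

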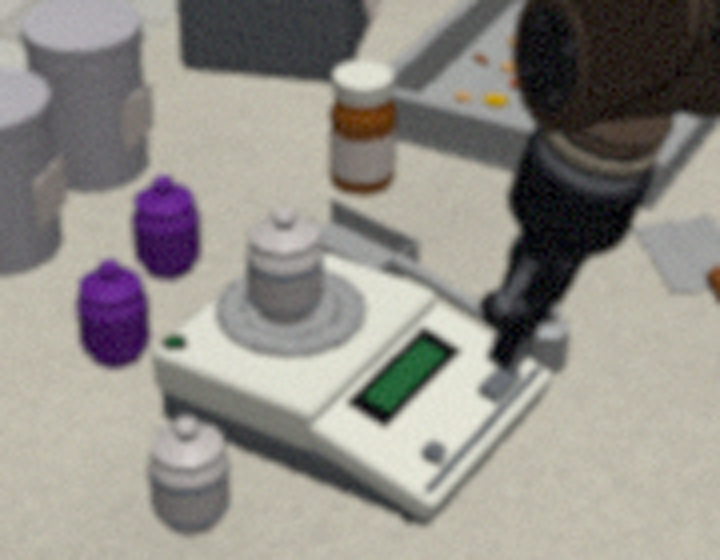

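The tip (505,358) is right above the key (498,383). I'll press in small steps and watch the force.

Emit:
{"method": "carry_out", "body": {
  "commands": [
    {"delta_pos":[-0.001,0.001,0.006],"delta_rot":[0,0,0],"claw":0},
    {"delta_pos":[-0.001,0.001,0.011],"delta_rot":[0,0,0],"claw":0},
    {"delta_pos":[-0.001,0.001,0.014],"delta_rot":[0,0,0],"claw":0},
    {"delta_pos":[-0.001,0.001,0.016],"delta_rot":[0,0,0],"claw":0},
    {"delta_pos":[-0.001,0.001,0.017],"delta_rot":[0,0,0],"claw":0},
    {"delta_pos":[-0.001,0.001,0.017],"delta_rot":[0,0,0],"claw":0}
  ]
}}

```text
time: 6.97
eef_pos: [0.4514, -0.1273, 0.0584]
tcp_rot: [0.989, -0.054, 0.134, 0.008]
contact_force: [-0.8, 0.8, 1.5]
opening: -0.002
```

```bash
python3 - <<'E'
from h import *
tp,Rt=tare(0); rows(tp,Rt)
E
```

```text
t 6.97 at [ 0.4514 -0.1273  0.0584] F [-0.82  0.82  1.52] open -0.002
total dpos [-0.0012, -0.0006, -0.0014] drot [0.0006, -0.0001, 0.0002] rows 0.0
```

Emit:
{"method": "carry_out", "body": {
  "commands": [
    {"delta_pos":[0,0,0.001],"delta_rot":[0,0,0],"claw":0},
    {"delta_pos":[0,0,0.002],"delta_rot":[0,0,0],"claw":0},
    {"delta_pos":[0,0,0.002],"delta_rot":[0,0,0],"claw":0}
  ]
}}

```text
time: 7.22
eef_pos: [0.4519, -0.1274, 0.0565]
tcp_rot: [0.989, -0.054, 0.134, 0.008]
contact_force: [-1.9, -0.1, 2.4]
opening: -0.001
```

Emit:
{"method": "carry_out", "body": {
  "commands": [
    {"delta_pos":[0,0,0.001],"delta_rot":[0,0,0],"claw":0},
    {"delta_pos":[0,0,0.001],"delta_rot":[0,0,0],"claw":0}
  ]
}}

```text
time: 7.38
eef_pos: [0.4522, -0.1274, 0.0556]
tcp_rot: [0.989, -0.054, 0.134, 0.008]
contact_force: [-3.1, 0.2, 2.6]
opening: 0.006
```

Emit:
{"method": "carry_out", "body": {
  "commands": [
    {"delta_pos":[0,0,0.001],"delta_rot":[0,0,0],"claw":0},
    {"delta_pos":[0,0,0.001],"delta_rot":[0,0,0],"claw":0}
  ]
}}

```text
time: 7.55
eef_pos: [0.4523, -0.1274, 0.0554]
tcp_rot: [0.99, -0.053, 0.134, 0.007]
contact_force: [-8.9, 1.9, 12.1]
opening: -0.001
```

Emit:
{"method": "carry_out", "body": {
  "commands": [
    {"delta_pos":[0,0,0.0005],"delta_rot":[0,0,0],"claw":0},
    {"delta_pos":[0,0,0.001],"delta_rot":[0,0,0],"claw":0}
  ]
}}

```text
time: 7.72
eef_pos: [0.4524, -0.1274, 0.0552]
tcp_rot: [0.99, -0.053, 0.133, 0.007]
contact_force: [-11.7, 1.4, 17.0]
opening: -0.001
```

The force climbed gently to about 4 N over some 4 mm and then jumped to over 15 N, so the key is at its stop. I'll release it and retreat.

Emit:
{"method": "carry_out", "body": {
  "commands": [
    {"delta_pos":[0,0,-0.004],"delta_rot":[0,0,0],"claw":0},
    {"delta_pos":[0,0,-0.01],"delta_rot":[0,0,0],"claw":0},
    {"delta_pos":[0,0,-0.03],"delta_rot":[0,0,0],"claw":0},
    {"delta_pos":[0,0.01,-0.06],"delta_rot":[0,0,0],"claw":0},
    {"delta_pos":[0,0.04,-0.09],"delta_rot":[0,0,0],"claw":0},
    {"delta_pos":[0.01,0.075,-0.1],"delta_rot":[0,0,0],"claw":0},
    {"delta_pos":[0.02,0.11,-0.11],"delta_rot":[0,0,0],"claw":0},
    {"delta_pos":[0.02,0.145,-0.11],"delta_rot":[0,0,0],"claw":0}
  ]
}}

```text
time: 8.38
eef_pos: [0.4291, -0.2738, 0.171]
tcp_rot: [0.989, -0.052, 0.136, 0.01]
contact_force: [1.2, -0.2, 0.3]
opening: -0.0
```

Emit:
{"method": "carry_out", "body": {
  "commands": [
    {"delta_pos":[0,0.03,0],"delta_rot":[0,0,0],"claw":0},
    {"delta_pos":[0,0.06,0],"delta_rot":[0,0,0],"claw":0},
    {"delta_pos":[0,0.06,0],"delta_rot":[0,0,0],"claw":0},
    {"delta_pos":[0,0.06,0],"delta_rot":[0,0,0],"claw":0}
  ]
}}

```text
time: 8.72
eef_pos: [0.4223, -0.3348, 0.1713]
tcp_rot: [0.989, -0.054, 0.136, 0.01]
contact_force: [0.1, 0.6, 0.1]
opening: 0.002
```

```bash
python3 - <<'E'
from h import *
p,d=sidepic('s9'); print(jar('side',d)); s=ctrl.get_state(); print(s['time'],s['eef_pos'],s['contact_force'])
p0=np.load('s6.npz')['p']
D=np.abs(p.astype(int)-p0).max(2); print('key region diff', D[165:185,305:325].max(), D[190:200,290:305].max())
p,d=ctrl.read_camera('top'); print(jar('top',d)); np.savez('t9.npz',p=p,d=d)
cv2.imwrite('pics/t9.png',cv2.convertScaleAbs(cv2.resize(p[130:240,230:350],None,fx=5,fy=5,interpolation=cv2.INTER_CUBIC),alpha=1.2)[:,:,::-1])
E
```

```text
(array([ 0.59402152, -0.10030766]), 108, array([ 0.59266002, -0.09690195,  0.14482598]), np.float64(0.1491718672930107))
8.7667 [ 0.42230995 -0.33344188  0.17085058] [-0.15096885  0.15659542 -0.51044646]
key region diff 8 9
(array([ 0.59734241, -0.10122649]), 33, array([ 0.59624643, -0.10027365,  0.14638337]), np.float64(0.15049930064711478))
```

View pics/t9.png

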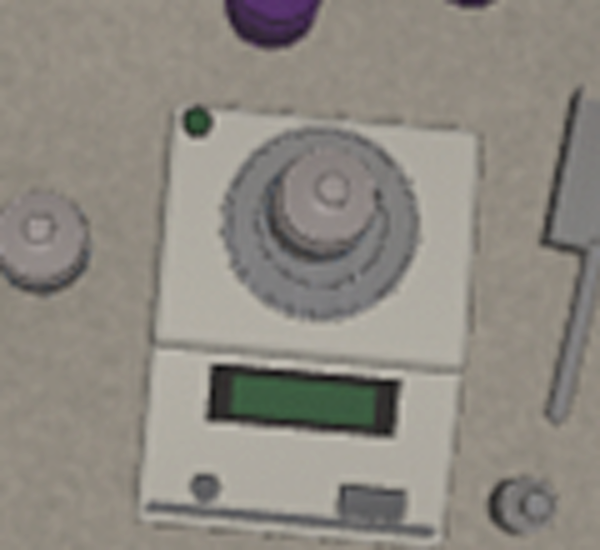

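View pics/s9.png

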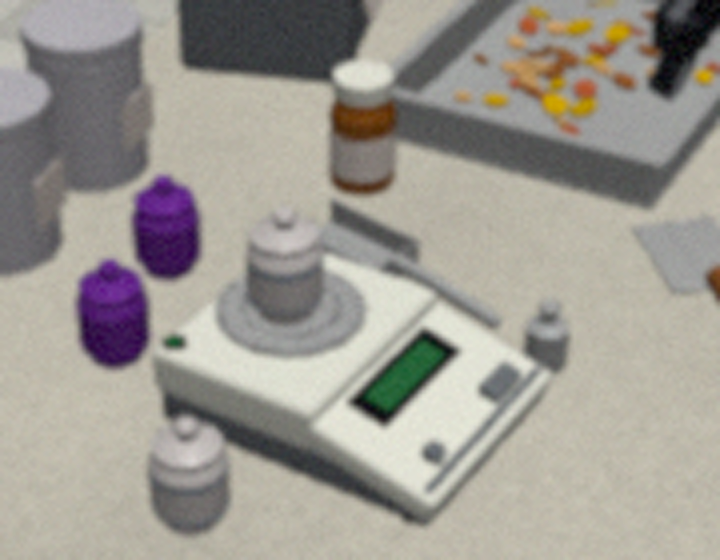

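The top view shows the jar's body (about 268 to 372 px across) inside the inner ring (258 to 388). In the side view the key looks as it did before the press, and nothing else has moved. I'll hand in.

```bash
python3 -c "
from plant import ctrl
print(ctrl.sign_off())"
```

```text
the job is handed in; nothing more can be done
None
```

I pushed the jar about 24 mm to the middle of the pan with the closed fingertips, low on its body. Then I pressed the tare key to its stop, released it, moved the arm clear and handed the job in at about 8.8 s.

- **Jar position:** It stands upright and did not move between the push and hand-in. The two cameras put it about 3 mm off the pan's centre, against the 7 mm allowed. They disagree on the direction, mostly left in the top view and mostly back in the side view. The calibration is only good to about 2 mm, so I did not tap it again.
- **Tare key:** The force rose to about 4 N over about 4 mm, as its spring should. It then jumped to between 15 and 20 N at the stop. In the side picture afterwards the key looks the same as before the press, so it sprang back.
- **Everything else:** The area around the power key also looks unchanged. I saw no change in the other objects visible in the last pictures. Those views were cropped and did not show the mortar, the stapler or all of the spatula.
- **Failed check:** My first pan-outline fit after the push failed because the picture was brighter. With a higher threshold it gave a clean fit (0.5 mm scatter).

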